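Gauge the quarter-turn hold-down bolts and lock the bracket in the weld fixture

TASK

Lay the lug bracket in the nest of the blue weld fixture. Then take the hold-down bolts one at a time and try each in the gap gauge: a sound shank goes through the front (green) gap and, pushed gently on, is stopped by the narrower back (red) gap, while a thin one slips on into it. Fit each sound bolt at once, before trying another: down through a free slot of the bracket until its collar rests on the plate, then a quarter turn to lock its head crosswise; drop the thin ones into the red tray, and leave the other things on the table alone.

Things in the scene. Friction and masses are not known exactly. Their poses are not given: they have to be found in the camera images.
- fixture: blue weld fixture screwed to the table: steel bed 88 (x) x 192 (y) mm, top 30 mm above the table, open below. Its two slots, 40 mm along y and 20 mm wide, lie at y = -50 and +50 mm. Six brass locating pins with tapered tips (9 mm high) surround the bracket's place with 1.5 mm play on every side. Origin: centre of its underside on the table.
- nest (a point): centre of the bracket's place on the fixture's bed, at the height of the bed's top; the seated bracket's origin lies here, its y axis along the fixture's y (either way round).
- bracket: dark steel lug bracket, 350 g: foot plate 60 (x) x 160 (y) x 5 mm with two slots, 36 mm along y and 17 mm wide, at y = -50 and +50 mm, and in the middle an upright lug 40 mm along x, 8 mm thick along y, from z 5 to 50 mm (pinch it across its thickness). Origin: centre of the plate's underside. It lies flat on the table at the start.
- slot_a (a point): middle of the bracket's slot at y = -50 mm, on the plate's top.
- slot_b (a point): middle of the bracket's slot at y = +50 mm, on the plate's top. A seated bolt's collar rests on the plate; its origin is then 26 mm below this height and its head hangs clear under the bed, free to turn either way.
- gauge: grey go/no-go gap gauge screwed to the table: a level stepped slot along its x between steel jaws, 32 to 40 mm above the table, mouth at x = -49 mm with rounded entry. Front (green) gap 16 mm wide, x = -37 to 0 mm. Slide an upright bolt in along +x, collar above the jaws, head below (room down to 6 mm, 50 mm wide). Origin: at table level under the slot's middle line, where the back gap begins.
- nogo_jaws: red-marked back jaws of the gauge (origin and axes as the gauge's): gap 11 mm wide from x = 0 to +35 mm, then closed. A sound shank stops with its axis at about x = -3.5 mm; a thin one goes on past +10 mm.
- rack: aluminium bolt rack standing fixed on the table, 110 (x) x 124 (y) mm, top 36 mm above the table, with 2 x 2 slots 38 mm along x and 19 mm wide at x = -29, +29 and y = -32, +32 mm. Bolts hang upright in it by their collars, heads along its x, and lift straight out. Origin: centre of its underside.
- bolt_1: steel quarter-turn hold-down bolt, 62 mm tall, may be absent. T-head 30 (along x) x 13 (y), z 0 to 8 mm; round shank z 8 to 26, 13 mm thick if sound, 9 mm if thin (unmarked, all else alike); collar 28 mm across, z 26 to 30; stem 12 mm; cross-bar handle parallel to the head, 44 (x) x 10 (y), z 48 to 62; 110 g. Origin: centre of the head's underside, z up the bolt.
- bolt_2: steel quarter-turn hold-down bolt, 62 mm tall, may be absent. T-head 30 (along x) x 13 (y), z 0 to 8 mm; round shank z 8 to 26, 13 mm thick if sound, 9 mm if thin (unmarked, all else alike); collar 28 mm across, z 26 to 30; stem 12 mm; cross-bar handle parallel to the head, 44 (x) x 10 (y), z 48 to 62; 110 g. Origin: centre of the head's underside, z up the bolt.
- bolt_3: steel quarter-turn hold-down bolt, 62 mm tall, may be absent. T-head 30 (along x) x 13 (y), z 0 to 8 mm; round shank z 8 to 26, 13 mm thick if sound, 9 mm if thin (unmarked, all else alike); collar 28 mm across, z 26 to 30; stem 12 mm; cross-bar handle parallel to the head, 44 (x) x 10 (y), z 48 to 62; 110 g. Origin: centre of the head's underside, z up the bolt.
- bolt_4: steel quarter-turn hold-down bolt, 62 mm tall, may be absent. T-head 30 (along x) x 13 (y), z 0 to 8 mm; round shank z 8 to 26, 13 mm thick if sound, 9 mm if thin (unmarked, all else alike); collar 28 mm across, z 26 to 30; stem 12 mm; cross-bar handle parallel to the head, 44 (x) x 10 (y), z 48 to 62; 110 g. Origin: centre of the head's underside, z up the bolt.
- scrap_tray: red open tray for scrap, loose, 120 (x) x 130 (y) x 42 mm outside, walls and floor 3 mm. Origin: centre of its underside.
- paint_marker: red and white paint marker, 142 mm, lying at the right edge; bystander.
- casting_tee: grey tee casting, 72 mm, at the far left corner; bystander.
- casting_elb: grey elbow casting, 56 mm, at the far right corner; bystander.

How it is judged:
On the way, in this order (a step that is already met when the one before it is completed fails the run):
1. the bracket lies fully down in the fixture's nest (horizontal distance between bracket and nest below 0.004 m and z of bracket in the frame of nest between -0.002 and 0.003 m and angle between the y axis of bracket and the y axis of fixture, either way round below 0.06 rad and angle between bracket's own z axis and vertical below 0.05 rad), for 0.2 s.
2. a sound bolt has been tried: through the front gap and stopped by the back jaws, before any bolt is fitted (((x of bolt_2 in the frame of gauge between -0.014 and 0.004 m and y of bolt_2 in the frame of gauge between -0.005 and 0.005 m and z of bolt_2 in the frame of gauge between 0.01 and 0.028 m and angle between bolt_2's own z axis and vertical below 0.35 rad and contact force between bolt_2 and nogo_jaws above 0.5 N) or (x of bolt_3 in the frame of gauge between -0.014 and 0.004 m and y of bolt_3 in the frame of gauge between -0.005 and 0.005 m and z of bolt_3 in the frame of gauge between 0.01 and 0.028 m and angle between bolt_3's own z axis and vertical below 0.35 rad and contact force between bolt_3 and nogo_jaws above 0.5 N)) and not ((horizontal distance between bolt_2 and slot_a below 0.014 m or horizontal distance between bolt_2 and slot_b below 0.014 m) and z of bolt_2 in the frame of bracket between -0.0245 and -0.0175 m and angle between the x axis of bolt_2 and the x axis of bracket, either way round below 0.3 rad and angle between bolt_2's own z axis and vertical below 0.15 rad) and not ((horizontal distance between bolt_3 and slot_a below 0.014 m or horizontal distance between bolt_3 and slot_b below 0.014 m) and z of bolt_3 in the frame of bracket between -0.0245 and -0.0175 m and angle between the x axis of bolt_3 and the x axis of bracket, either way round below 0.3 rad and angle between bolt_3's own z axis and vertical below 0.15 rad)), for 0.05 s.
3. that bolt is seated through the bracket and turned crosswise ((((horizontal distance between bolt_2 and slot_a below 0.014 m or horizontal distance between bolt_2 and slot_b below 0.014 m) and z of bolt_2 in the frame of bracket between -0.0245 and -0.0175 m and angle between the x axis of bolt_2 and the x axis of bracket, either way round below 0.3 rad and angle between bolt_2's own z axis and vertical below 0.15 rad) or ((horizontal distance between bolt_3 and slot_a below 0.014 m or horizontal distance between bolt_3 and slot_b below 0.014 m) and z of bolt_3 in the frame of bracket between -0.0245 and -0.0175 m and angle between the x axis of bolt_3 and the x axis of bracket, either way round below 0.3 rad and angle between bolt_3's own z axis and vertical below 0.15 rad))), for 0.2 s.
4. with the first bolt locked, the other sound bolt has been tried and stopped by the back jaws ((((x of bolt_2 in the frame of gauge between -0.014 and 0.004 m and y of bolt_2 in the frame of gauge between -0.005 and 0.005 m and z of bolt_2 in the frame of gauge between 0.01 and 0.028 m and angle between bolt_2's own z axis and vertical below 0.35 rad and contact force between bolt_2 and nogo_jaws above 0.5 N) and ((horizontal distance between bolt_3 and slot_a below 0.014 m or horizontal distance between bolt_3 and slot_b below 0.014 m) and z of bolt_3 in the frame of bracket between -0.0245 and -0.0175 m and angle between the x axis of bolt_3 and the x axis of bracket, either way round below 0.3 rad and angle between bolt_3's own z axis and vertical below 0.15 rad)) or ((x of bolt_3 in the frame of gauge between -0.014 and 0.004 m and y of bolt_3 in the frame of gauge between -0.005 and 0.005 m and z of bolt_3 in the frame of gauge between 0.01 and 0.028 m and angle between bolt_3's own z axis and vertical below 0.35 rad and contact force between bolt_3 and nogo_jaws above 0.5 N) and ((horizontal distance between bolt_2 and slot_a below 0.014 m or horizontal distance between bolt_2 and slot_b below 0.014 m) and z of bolt_2 in the frame of bracket between -0.0245 and -0.0175 m and angle between the x axis of bolt_2 and the x axis of bracket, either way round below 0.3 rad and angle between bolt_2's own z axis and vertical below 0.15 rad)))), for 0.05 s.
At the end, for the whole second after the job is handed in: the bracket lies flat in the nest (within 4 mm and 3 degrees); both 13 mm bolts stand in its slots, collar on the plate (within 3.5 mm), head and handle crosswise to the slot within 17 degrees; every thin bolt lies in the red tray; all at rest (all of step 1 and (horizontal distance between bolt_2 and slot_a below 0.014 m or horizontal distance between bolt_2 and slot_b below 0.014 m) and z of bolt_2 in the frame of bracket between -0.0245 and -0.0175 m and angle between the x axis of each of bolt_2, bolt_3 and the x axis of bracket, either way round below 0.3 rad and angle between each of bolt_2, bolt_3's own z axis and vertical below 0.15 rad and (horizontal distance between bolt_3 and slot_a below 0.014 m or horizontal distance between bolt_3 and slot_b below 0.014 m) and z of bolt_3 in the frame of bracket between -0.0245 and -0.0175 m and x of bolt_1 in the frame of scrap_tray between -0.06 and 0.06 m and y of bolt_1 in the frame of scrap_tray between -0.065 and 0.065 m and z of bolt_1 in the frame of scrap_tray between -0.001 and 0.055 m and linear speed of each of bolt_1, bolt_4 below 0.03 m/s and x of bolt_4 in the frame of scrap_tray between -0.06 and 0.06 m and y of bolt_4 in the frame of scrap_tray between -0.065 and 0.065 m and z of bolt_4 in the frame of scrap_tray between -0.001 and 0.055 m and linear speed of each of bolt_2, bolt_3, bracket below 0.02 m/s); the robot touches nothing.
It fails at once if a bolt is forced against the gauge's back jaws (over 45 N) (contact force between any of bolt_2, bolt_3, bolt_1, bolt_4 and nogo_jaws above 45 N).
It fails at once if the paint marker is pushed more than 3 cm (distance of paint_marker from where it was at the start of the episode above 0.03 m).
It fails at once if the casting tee is pushed more than 3 cm (distance of casting_tee from where it was at the start of the episode above 0.03 m).
It fails at once if the casting elb is pushed more than 3 cm (distance of casting_elb from where it was at the start of the episode above 0.03 m).
Of bolt_1, bolt_4 only 1 to 2 are there at a start; the rules pass over those that are not, and their reading is None.
At some moment in a run one of scrap_tray, bracket may be knocked a few centimetres aside while the robot is not near it.
It also fails if it takes over 210 s, if anything falls off the work surface, if the arm or the gripper's body presses on something with over 40 N, if the wrist force passes 120 N, or if a joint passes its speed limit or range.

ROBOT

A 7-joint arm with a two-finger parallel gripper is mounted at the origin on a cart in front of the work surface, level with it; the furniture and walls round the work are solid. World frame = base frame: x ahead of the robot, y to its left, z up, the work surface at z = 0. Lengths are in m, angles in rad, forces in N, time in s.
With the tool pointing down it reaches from about 0.425 to 0.875 m from the base axis. Payload 8.4 kg.
Tool frame: the origin (TCP) lies at the very end of the fingers, on their centre line; the grasp point (between the pads) lies 19 mm behind it; z points along the fingers, y is the line along which they close (so a half turn about z gives the same grasp; the last joint's range is limited). The gripper opens to 85 mm and grips with 20 to 120 N. Pads are 22 mm wide; open, the fingers measure 114 mm over their backs; the gripper's body (76 mm by 85 mm) begins 54 mm behind the grasp point. The pads swing forward as they close: fully open they stand 13 mm farther back than shut.
Start: joints at [-1.248, 0.333, 0.04, 1.465, -0.013, 1.343, -0.059], TCP at [0.266, 0.593, 0.231] pointing down, gripper open.
Joint ranges: [-2.58, 2.58], [-0.38, 2.09], [-1.3, 1.39], [0.25, 2.4], [-1.5, 4.64], [0.08, 2.09], [-2.65, 2.65]. Speed limits (rad/s): [2.22, 2.22, 2.79, 2.79, 3.14, 3.14, 3.14].

INTERFACE

Orientations are given as [roll, pitch, yaw] about the fixed x, y, z axes, in that order (R = Rz(yaw) Ry(pitch) Rx(roll)).
In Python, from workcell import ctrl gives the robot as it stands. Calls block until the motion is done:
- ctrl.move_pose(position, orientation): joint-space move of the TCP to a pose.
- ctrl.servo_line(position, ori=None, v=0.15, force_limit=None): straight line of the TCP; ori=None keeps the orientation; v is the mean speed in m/s. With force_limit (N) it stops when the force on the tool has changed by that much, and returns True; else False.
- ctrl.movej(angles): joint-space move.
- ctrl.grip(opening): finger opening in m; the grip force is fixed at half the most; returns when the fingers have stopped.
- ctrl.sleep(seconds).
- ctrl.ik(position, orientation): joint angles nearest the present ones, or None.
- ctrl.sense(): the state.
- ctrl.grab_frame(name): name is "side" or "top"; returns the picture (480x640x3 uint8, red, green, blue); there is no depth.
- ctrl.camera_params(name): a dict with "mtx" (3x3 intrinsics, pixels), "R" (3x3) and "t" (3): a world point X has camera coordinates R X + t. Camera axes: x right, y down, z forward; pixel columns grow to the right and rows downward; lengths in m; the calibration is good to about 2 mm. A picture is of the moment at which its call begins. camera_params takes no time and is no camera call.
A pose or a line that the arm cannot do raises ctrl.IKError and nothing moves.
- ctrl.job_done(): hands the job in; it is judged then, once.
The state is a dict: "time": time; "joints": joint angles; "qd": joint speeds; "joint_efforts": joint torques, N m; "eef_pos": TCP position; "eef_rot": TCP orientation; "ft_force": force on the tool from outside, world axes, zero at the start; "torque": the same for the moment, N m; "grip_width": finger opening in m; "gripper_force": force on a finger pad.
Only numpy, scipy, OpenCV 4.12 (cv2) and the standard library are available. Lean on these libraries where they do the work, as an engineer would, in place of code of your own. Each camera call takes 0.05 s, during which the arm holds its last target. There are 200 camera calls.

## Working session

There is one attempt and no reset: what is moved stays moved. The work goes in short steps, each a Python script; the robot and the scene stay as the last script left them, time stands still between calls to the robot, and variables do not carry over. Pictures are saved under pics/ and viewed, at most 14 in all, crops included, and the job is handed in when it is done.

```bash
mkdir -p pics; ls; python3 - <<'E'
from workcell import ctrl
import cv2
for n in("top","side"):
    cv2.imwrite(f"pics/{n}0.png",ctrl.grab_frame(n)[:,:,::-1]); print(n,{k:v.tolist() if hasattr(v,'tolist') else v for k,v in ctrl.camera_params(n).items()})
s=ctrl.sense();print(s)
E
```

```text
pics
top {'mtx': [[589.8768110425756, 0.0, 327.4383230475335], [0.0, 589.8768110425756, 234.14200942724793], [0.0, 0.0, 1.0]], 'R': [[-0.37279839508188795, -0.9278960044743545, 0.005510127484680585], [-0.8783878198163767, 0.350981126082218, -0.3244180746078903], [0.2990922844584946, -0.12578256641755658, -0.9458977488940397]], 't': [0.21191781462508236, 0.5396416545273521, 1.1911160780366432]}
side {'mtx': [[509.0848475508853, 0.0, 315.0332812801544], [0.0, 509.0848475508853, 238.6748707583839], [0.0, 0.0, 1.0]], 'R': [[-0.9573368688782454, -0.2885009687561988, 0.016532105526278044], [-0.1369397419679073, 0.4025437251227641, -0.9051000256513372], [0.2544673388790005, -0.8687495268436255, -0.42487719761457715]], 't': [0.5502894751148767, 0.11704245730828162, 0.8051189575570346]}
{'time': 0.1, 'joints': array([-1.24820795,  0.33380369,  0.03991818,  1.46615563, -0.01337082,
        1.34330794, -0.05848955]), 'qd': array([-0.00146236, -0.00187337, -0.00034912, -0.00336075,  0.00068312,
       -0.0014208 , -0.00020943]), 'joint_efforts': array([ 5.31479061e-03, -6.60018969e+01,  1.37162827e+00, -4.06471717e+01,
        1.73181121e-02,  9.09103925e-03, -3.95621242e-06]), 'eef_pos': array([0.26599813, 0.59264184, 0.23054778]), 'eef_rot': array([-3.14019012e+00,  1.35825711e-04,  2.71976377e+00]), 'ft_force': array([-0.30745467, -0.40285573,  1.1169038 ]), 'torque': array([ 0.01071612,  0.01918612, -0.05120048]), 'gripper_force': 0.0, 'grip_width': 0.085407881824588}
```

View pics/top0.png

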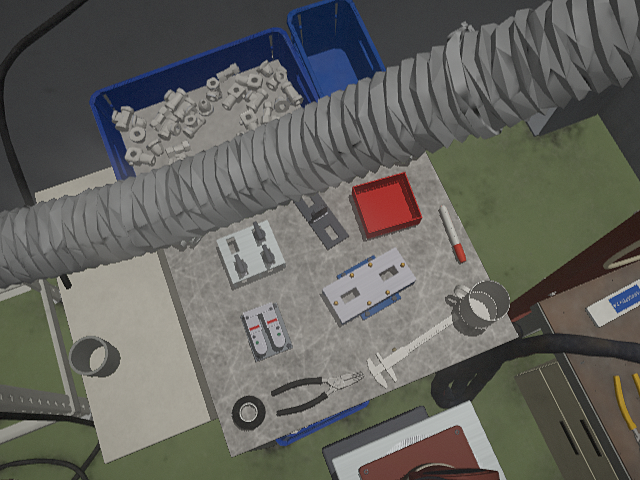

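View pics/side0.png

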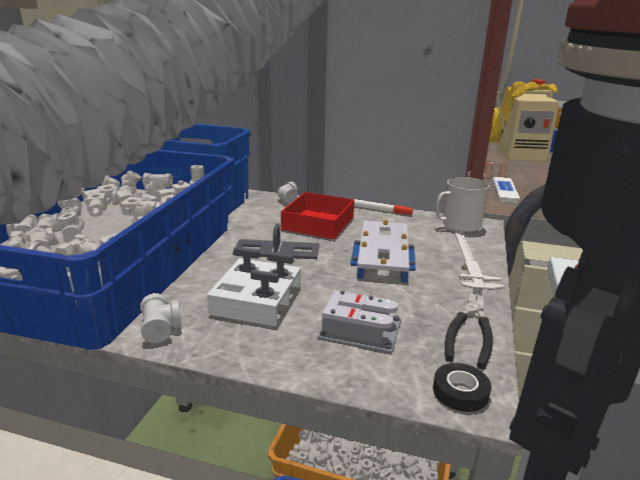

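The top view shows the rack with three bolts (~250,250), the bracket (~320,220), partly under the duct, the tray (385,205), the fixture (368,285) and the gauge (265,332). The side view shows the same parts. I'll enlarge both to pick model points.

```bash
python3 - <<'E'
import cv2
a=cv2.imread('pics/top0.png')[165:375,205:475]; b=cv2.imread('pics/side0.png')[170:360,195:445]
cv2.imwrite('pics/ct.png',cv2.resize(a,None,fx=2.8,fy=2.8,interpolation=cv2.INTER_CUBIC))
cv2.imwrite('pics/cs.png',cv2.resize(b,None,fx=3,fy=3,interpolation=cv2.INTER_CUBIC))
E
```

```text
(no output)
```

View pics/ct.png

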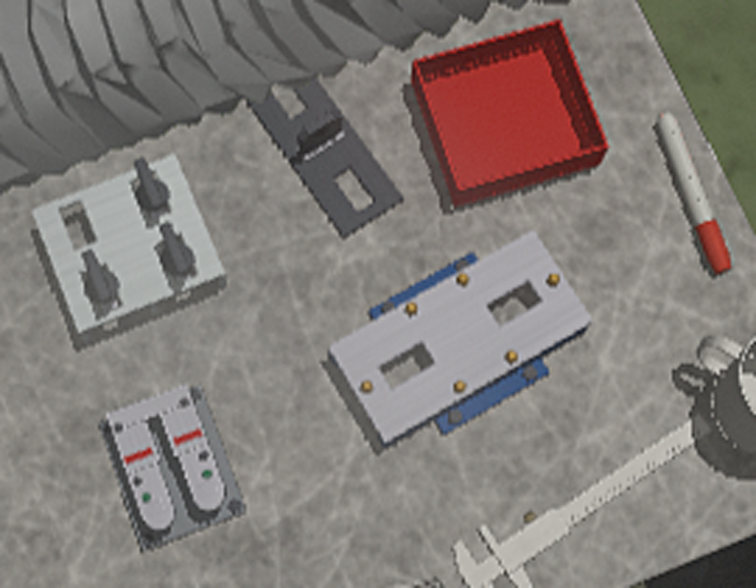

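View pics/cs.png

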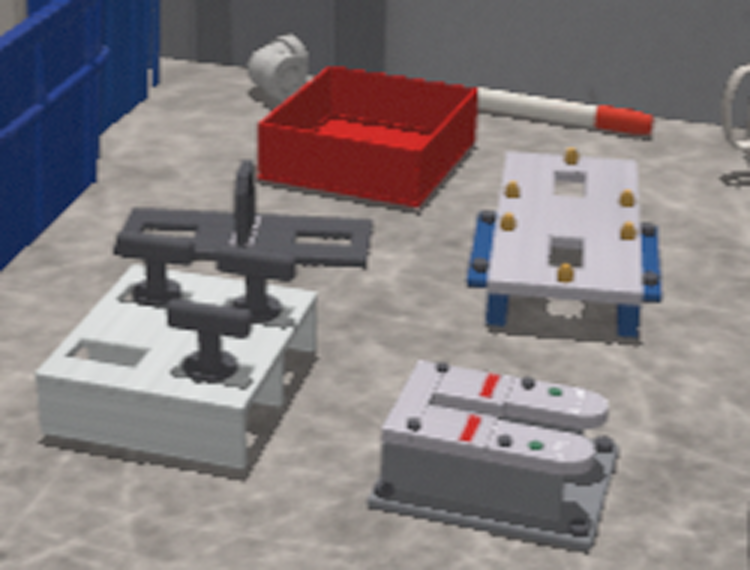

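The crops show the rack, gauge, fixture and bracket corners, the slots and the gauge marks clearly. The gauge mouth faces the robot. Fitting poses from both cameras.

```bash
cat > vis.py <<'E'
import numpy as np
from scipy.optimize import least_squares
from workcell import ctrl
CAM={n:{k:np.array(v) for k,v in ctrl.camera_params(n).items()} for n in("top","side")}
def proj(n,X):
    c=CAM[n]; p=(np.atleast_2d(X)@c["R"].T+c["t"])@c["mtx"].T
    return p[:,:2]/p[:,2:]
def ray(n,px,z):
    c=CAM[n]; d=c["R"].T@np.linalg.solve(c["mtx"],[px[0],px[1],1]); o=-c["R"].T@c["t"]
    return (o+d*(z-o[2])/d[2])[:2]
def place(p,m,z):
    c,s=np.cos(p[2]),np.sin(p[2]); m=np.atleast_2d(m)
    return np.c_[p[0]+c*m[:,0]-s*m[:,1],p[1]+s*m[:,0]+c*m[:,1],np.full(len(m),z)]
def fit(obs,z,p0):
    """obs: {cam: [(mx,my,u,v)...]} in mm / pixels"""
    def r(p):
        return np.concatenate([(proj(n,place(p,np.array(o)[:,:2]/1e3,z))-np.array(o)[:,2:]).ravel() for n,o in obs.items() if o])
    s=least_squares(r,p0,x_scale=[.01,.01,.1]); return s.x,np.sqrt(np.mean(s.fun**2))
T=lambda u,v:(205+(u+.5)/2.8-.5,165+(v+.5)/2.8-.5)
S=lambda u,v:(195+(u+.5)/3-.5,170+(v+.5)/3-.5)
E
python3 - <<'E'
from vis import *
O={}
O['fixture']=(.03,0,[(44,96,330,352),(-44,96,383,438),(44,-96,533,233),(-44,-96,590,320),(0,50,406,366),(0,-50,514,303)],
 [(44,96,488,290),(-44,96,642,297),(44,-96,507,152),(-44,-96,637,160),(0,50,567,248),(0,-50,570,182)])
O['rack']=(.036,0,[(55,62,33,212),(55,-62,178,155),(-55,-62,225,275),(-55,62,78,337)],[(-55,62,247,408),(55,62,40,375),(-55,-62,318,292),(55,-62,132,270)])
O['bracket']=(.005,-1.2,[(-30,-80,347,236),(30,-80,402,198),(0,-50,353,188)],[(-30,-80,367,263),(30,-80,372,220),(-30,80,118,255),(30,80,130,210),(0,-50,325,240),(0,50,170,230)])
O['tray']=(.042,0,[(60,65,413,63),(60,-65,560,22),(-60,-65,606,148),(-60,65,455,190)],[(60,65,260,123),(60,-65,333,68),(-60,-65,477,92),(-60,65,420,142)])
for k,(z,y0,t,s) in O.items():
    t=[(a,b,*T(u,v)) for a,b,u,v in t]; s=[(a,b,*S(u,v)) for a,b,u,v in s]
    for o in({'top':t,'side':s},{'top':t},{'side':s}):
        p,e=fit(o,z,[.6,0,y0]); print(k,list(o),np.round(p,4),round(e,2))
for nm,n,F,pts in(('gauge','top',T,[(186,522),(176.5,485.5),(170.5,469),(163,446.5),(150.5,415),(157,416)]),('gauge','side',S,[(601,428),(545.5,419),(516.5,412.5),(480,407),(428,396),(433,401)])):
    P=np.array([ray(n,F(*q),.04) for q in pts]); d=P[4]-P[0]; print(n,np.round(P,4).tolist(),np.arctan2(d[1],d[0]))
# handles, bolt handle ends top z .072
for n,F,hs in(('top',T,[((143,165),(160,205)),((167,230),(190,270)),((90,255),(112,300))]),('side',S,[((122,240),(193,247)),((220,255),(293,262)),((170,308),(247,318))])):
    for a,b in hs: print(n,np.round((ray(n,F(*a),.070)+ray(n,F(*b),.070))/2,4), np.round(ray(n,F(*a),.07)-ray(n,F(*b),.07),3))
E
```

```text
fixture ['top', 'side'] [ 0.4559 -0.0534  0.1505] 0.93
fixture ['top'] [ 0.4559 -0.0538  0.1499] 0.89
fixture ['side'] [ 0.4559 -0.0523  0.1511] 0.94
rack ['top', 'side'] [0.6221 0.1648 0.0313] 0.64
rack ['top'] [0.6218 0.1644 0.0154] 0.45
rack ['side'] [0.6222 0.1652 0.043 ] 0.53
bracket ['top', 'side'] [ 0.6554 -0.0118 -1.3216] 0.68
bracket ['top'] [ 0.6567 -0.0123 -1.3256] 0.47
bracket ['side'] [ 0.6547 -0.011  -1.327 ] 0.68
tray ['top', 'side'] [ 0.617  -0.1658 -0.0928] 1.1
tray ['top'] [ 0.6169 -0.1651 -0.0957] 0.55
tray ['side'] [ 0.618  -0.1696 -0.0889] 1.34
top [[0.397, 0.1975], [0.4255, 0.1947], [0.439, 0.1947], [0.4573, 0.1941], [0.4839, 0.1948], [0.4813, 0.1904]] -0.03111066243360961
side [[0.3987, 0.194], [0.4251, 0.1946], [0.4394, 0.1933], [0.4572, 0.1941], [0.4835, 0.1924], [0.4801, 0.196]] -0.019256820221750865
top [0.6495 0.1313] [0.036 0.001]
top [0.5913 0.1299] [0.037 0.005]
top [0.5926 0.1931] [0.041 0.004]
side [0.6495 0.1363] [0.039 0.004]
side [0.5929 0.136 ] [0.039 0.005]
side [0.5949 0.1989] [0.04  0.003]
```

```bash
cat > rob.py <<'E'
import numpy as np
from vis import *
pi=np.pi
FIX=np.array([.4559,-.0534,.1505]); RACK=np.array([.6221,.1648,.031]); GAU=np.array([.4465,.1942,-.025])
TRAY=np.array([.617,-.1658]); BRK=np.array([.6554,-.0118,-1.325])
def loc(p,x,y,z=0): return place(p,[[x,y]],z)[0]
def ori(y): return [pi,0,(y+pi)%(2*pi)-pi]
def f(): return ctrl.sense()["ft_force"]
def tcp(): return ctrl.sense()["eef_pos"]
def yaw(): return ctrl.sense()["eef_rot"][2]
def mv(x,y,z,w):
    w=min((w,w+pi),key=lambda a:(lambda q:9e9 if q is None else np.abs(q-ctrl.sense()["joints"]).max())(ctrl.ik([x,y,z],ori(a))))
    ctrl.move_pose([x,y,z],ori(w)); return w
E
python3 - <<'E'
from rob import *
P={'brk':(*BRK[:2],.019,BRK[2]),'nest':(*FIX[:2],.055,FIX[2]),'gin':(*loc(GAU,-.062,0)[:2],.055,GAU[2]),'gin_hi':(*loc(GAU,-.062,0)[:2],.12,GAU[2]),'g0':(*loc(GAU,0,0)[:2],.055,GAU[2]),
 'tray':(*TRAY,.12,0)}
for s in(-.05,.05):
    for t in(0,pi/2): P[f'slot{s}{t:.1f}']=(*loc(FIX,0,s)[:2],.05,FIX[2]+t)
    for u in(-1,1): P[f'rk{s}{u}']=(*loc(RACK,.029*u,.032*np.sign(s))[:2],.048,RACK[2])
for k,(x,y,z,w) in P.items():
    for a in(0,pi):
        q=ctrl.ik([x,y,z],ori(w+a)); print(k,round(w+a,2),None if q is None else np.round(q,2))
E
```

```text
brk -1.32 [-0.84  0.91  1.2   1.7  -0.91  1.2  -2.29]
brk 1.82 [-0.49  0.59  0.6   1.68 -0.38  0.99  0.48]
nest 0.15 [-0.77  0.16  0.86  2.14 -0.15  0.9  -1.25]
nest 3.29 [-0.67  0.14  0.74  2.14 -0.12  0.9   1.87]
gin -0.02 [-1.05  0.07  0.49  2.19 -0.04  0.89 -2.13]
gin 3.12 [-0.83  0.07  0.27  2.18 -0.02  0.89  1.  ]
gin_hi -0.02 [-1.04 -0.04  0.46  2.13  0.02  1.05 -2.18]
gin_hi 3.12 [-0.84 -0.03  0.27  2.12  0.01  1.05  0.97]
g0 -0.02 [-0.99  0.19  0.54  2.07 -0.13  0.91 -1.98]
g0 3.12 [-0.76  0.18  0.29  2.06 -0.06  0.91  1.1 ]
tray 0 [-0.53  0.57  0.99  1.66 -0.5   1.19 -0.99]
tray 3.14 [-0.46  0.51  0.87  1.66 -0.42  1.17  2.09]
slot-0.050.0 0.15 [-0.7   0.23  0.91  2.11 -0.23  0.9  -1.07]
slot-0.050.0 3.29 [-0.63  0.21  0.84  2.11 -0.2   0.9   2.04]
slot-0.051.6 1.72 [-0.69  0.22  0.9   2.11 -0.22  0.9   0.49]
slot-0.051.6 4.86 [-0.94  0.37  1.24  2.12 -0.44  0.94 -2.44]
rk-0.05-1 0.03 [-0.78  0.47  0.61  1.79 -0.32  0.99 -1.58]
rk-0.05-1 3.17 [-0.58  0.42  0.36  1.78 -0.18  0.97  1.45]
rk-0.051 0.03 [-0.71  0.57  0.6   1.64 -0.36  1.05 -1.54]
rk-0.051 3.17 [-0.53  0.53  0.34  1.63 -0.2   1.02  1.48]
slot0.050.0 0.15 [-0.82  0.13  0.78  2.17 -0.12  0.88 -1.39]
slot0.050.0 3.29 [-0.69  0.12  0.63  2.16 -0.09  0.88  1.72]
slot0.051.6 1.72 [-0.75  0.12  0.7   2.17 -0.1   0.88  0.17]
slot0.051.6 4.86 [-1.28  0.35  1.37  2.18 -0.43  0.93 -2.65]
rk0.05-1 0.03 [-0.85  0.49  0.59  1.75 -0.31  1.   -1.68]
rk0.05-1 3.17 [-0.62  0.44  0.29  1.74 -0.15  0.98  1.32]
rk0.051 0.03 [-0.78  0.6   0.58  1.6  -0.36  1.06 -1.64]
rk0.051 3.17 [-0.57  0.54  0.29  1.59 -0.17  1.04  1.36]
```

```bash
python3 - <<'E'
from rob import *
import cv2
ctrl.grip(.05)
w=mv(BRK[0],BRK[1],.12,BRK[2])
cur=ctrl.grab_frame("side"); cv2.imwrite('pics/pre.png',cur[:,:,::-1])
print(w,tcp(),f())
h=ctrl.servo_line([BRK[0],BRK[1],.019],v=.08,force_limit=8); print(h,tcp())
ctrl.grip(0); s=ctrl.sense(); print(s["grip_width"],s["gripper_force"],s["time"])
ctrl.servo_line([BRK[0],BRK[1],.13],v=.1); print(f())
w=mv(FIX[0],FIX[1],.13,FIX[2])
ctrl.servo_line([FIX[0],FIX[1],.064],v=.1); print(w,yaw(),tcp(),f(),ctrl.sense()["time"])
a=ctrl.grab_frame("side");b=ctrl.grab_frame("top")
cv2.imwrite('pics/h.png',cv2.hconcat([cv2.resize(a[200:300,330:460],(520,400),interpolation=2),cv2.resize(b[225:345,305:435],(433,400),interpolation=2)])[:,:,::-1][:, :])
im=cv2.imread('pics/h.png'); cv2.imwrite('pics/h1.png',cv2.resize(im,(800,336)))
E
```

```text
1.8165926535897932 [ 0.65552284 -0.01037488  0.11999796] [-0.04853772  0.09460282 -0.05719939]
False [ 0.65583627 -0.01180373  0.01961701]
0.006972915133317071 59.845114946365356 5.0417
[ 0.56361807  0.007349   -3.79886578]
3.292092653589793 -2.9912485361699117 [ 0.45637582 -0.05345012  0.0644071 ] [ 0.73556174  0.73450682 -3.62954201] 8.3083
```

View pics/h1.png

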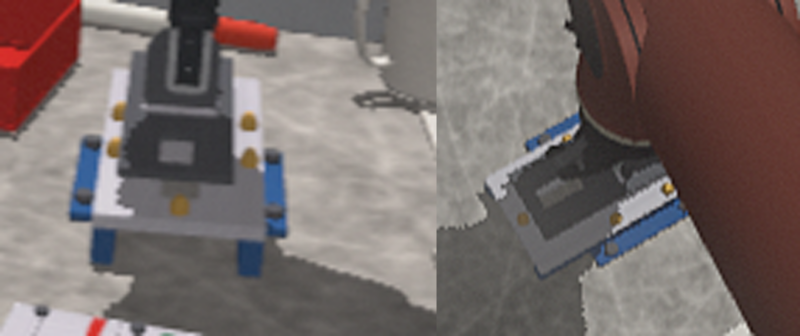

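The bracket is held squarely over the bed between the pins. I'll lower it with force feedback.

```bash
python3 - <<'E'
from rob import *
h=ctrl.servo_line([FIX[0],FIX[1],.047],v=.02,force_limit=5); print(h,tcp(),f())
E
```

```text
True [ 0.45462963 -0.05351214  0.05381795] [-0.15227863 -0.54059922 -4.04839517]
```

```bash
python3 - <<'E'
from rob import *
ctrl.sleep(.3); print(tcp(),f())
for dx,dy in [(0,0),(.0015,0),(-.0015,0),(0,.0015),(0,-.0015),(.0015,.0015),(-.0015,.0015),(.0015,-.0015),(-.0015,-.0015),(.003,0),(-.003,0),(0,.003),(0,-.003)]:
    x,y,_=loc(FIX,dx,dy)
    ctrl.servo_line([x,y,.060],v=.05)
    ctrl.sleep(.1); f0=f(); h=ctrl.servo_line([x,y,.0475],v=.02,force_limit=10)
    p=tcp(); print(dx,dy,h,np.round(p,4),np.round(f()-f0,1))
    if p[2]<.0505: break
E
```

```text
[ 0.45464034 -0.05345034  0.05407855] [ 0.85579605 -1.05285925 -3.503101  ]
0 0 True [ 0.4546 -0.0535  0.0536] [-0.8  0.1 -0.8]
0.0015 0 True [ 0.4569 -0.0532  0.0567] [-0.5 -0.7  1.2]
-0.0015 0 True [ 0.4541 -0.0537  0.0492] [-0.7 -0.2 10.3]
```

```bash
python3 - <<'E'
from rob import *
import cv2
ctrl.grip(.04); p=tcp()
ctrl.servo_line([p[0],p[1],.13],v=.12)
x,y,_=loc(RACK,-.029,.032); mv(x,y,.13,pi+RACK[2])
a=ctrl.grab_frame("side");b=ctrl.grab_frame("top"); print(ctrl.sense()["time"])
cv2.imwrite('pics/seat_s.png',a[:,:,::-1]);cv2.imwrite('pics/seat_t.png',b[:,:,::-1])
im=cv2.hconcat([cv2.resize(a[205:285,340:440],(500,400),interpolation=2),cv2.resize(b[235:335,305:430],(500,400),interpolation=2)])
cv2.imwrite('pics/seat.png',cv2.resize(im,(800,320),interpolation=cv2.INTER_AREA)[:,:,::-1])
E
```

```text
14.0417
```

View pics/seat.png

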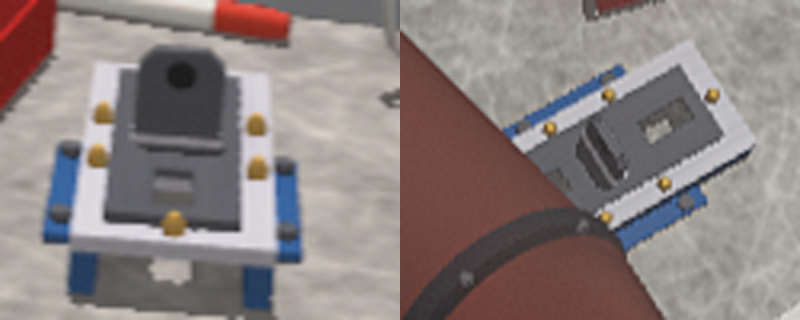

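Side: the plate lies flat between the pins, near-left corner at crop (106,216), slot at (174,187). Top: far slot at (667,119). The bracket is seated. Next I fit its pose, then grasp the first bolt and gauge it.

```bash
cat >> rob.py <<'E'
def g(p): # world -> gauge frame
    d=np.array(p[:2])-GAU[:2]; c,s=np.cos(GAU[2]),np.sin(GAU[2]); return np.array([c*d[0]+s*d[1],-s*d[0]+c*d[1]])
def pick(x,y,w):
    ctrl.grip(.036); mv(x,y,.12,w); ctrl.servo_line([x,y,.047],v=.1,force_limit=10)
    ctrl.grip(0); s=ctrl.sense(); print("pick",np.round(s["eef_pos"],4),round(s["grip_width"],4),round(s["gripper_force"],1))
    ctrl.servo_line([x,y,.13],v=.15); print("held force",np.round(f(),2))
def gl(gx,gy,z=.056,v=.05,fl=None):
    x,y,_=loc(GAU,gx,gy); return ctrl.servo_line([x,y,z],v=v,force_limit=fl)
E
python3 - <<'E'
from rob import *
s=lambda u,v:(340+u/4-.5,205+v/4-.5); t=lambda u,v:(305+(u-400)/3.2-.5,235+v/3.2-.5)
p,e=fit({'side':[(30,80,*s(106,216)),(-30,80,*s(241,226)),(0,50,*s(174,187))],'top':[(0,-50,*t(667,119)),(30,-80,*t(683,67)),(-30,-80,*t(720,134))]},.035,FIX); print("bracket seated",p,e)
pick(.593,.196,RACK[2])
x,y,_=loc(GAU,-.064,0); mv(x,y,.13,GAU[2]); print(yaw())
print(gl(-.064,0,.056,.1,8),g(tcp()),f())
ctrl.sleep(.2); print(gl(-.022,0,.056,.03,5),np.round(g(tcp()),4),f(),ctrl.sense()["time"])
E
```

```text
bracket seated [ 0.4569379  -0.05197097  0.14823123] 0.8055182930839508
pick [0.5936 0.1963 0.0479] 0.0091 59.0
held force [-0.45 -0.15 -2.21]
3.1166811373485253
False [-0.06352326  0.00017951] [ 0.7268671  -0.89770983 -1.96302774]
False [-0.0222  0.    ] [-0.60531655 -0.15591613 -0.46758823] 19.9333
```

```bash
cat >> rob.py <<'E'
def sides(gx=-.02):
    r=[]
    for s in(1,-1):
        gl(gx,GY[0]); ctrl.sleep(.2); h=gl(gx,GY[0]+s*.007,v=.01,fl=4); q=g(tcp()); r.append(q[1]); print("side",s,h,np.round(q,4))
    c=(r[0]+r[1])/2; print("play",round(r[0]-r[1],4),"centre",round(c,4)); gl(gx,c); ctrl.sleep(.2); return r[0]-r[1],c
GY=[0.]
E
python3 - <<'E'
from rob import *
import cv2
print(sides(),ctrl.sense()["time"])
cv2.imwrite('pics/g1.png',cv2.resize(ctrl.grab_frame("side")[225:365,280:420],(560,560),interpolation=2)[:,:,::-1])
E
```

```text
side 1 True [-0.0204  0.0007]
side -1 True [-0.0202 -0.0025]
play 0.0032 centre -0.0009
(np.float64(0.0031986379126905805), np.float64(-0.0008973453831968234)) 22.0583
```

View pics/g1.png

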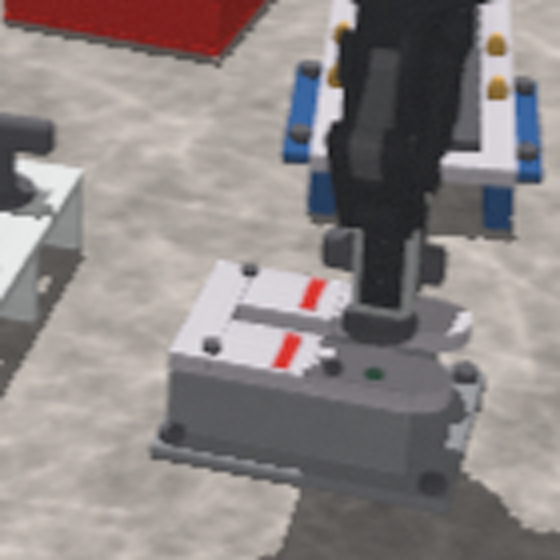

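The bolt sits in the green gap with its collar above the jaws. The side play of 3.2 mm suggests a 13 mm shank, so I'll push it on gently.

```bash
sed -i 's/^GY=.*/GY=[-.0009]/' rob.py; cat >> rob.py <<'E'
def push(c):
    ctrl.sleep(.2); f0=f(); h=gl(.014,c,v=.015,fl=6); fa=f(); q=g(tcp()); ctrl.sleep(.3); print("push",h,np.round(q,4),np.round(fa-f0,2),np.round(f()-f0,2),ctrl.sense()["time"]); return h,q
E
python3 - <<'E'
from rob import *
push(-.0009)
E
```

```text
push True [-0.004  -0.0006] [-1.09  0.57  1.7 ] [0.27 1.59 0.81] 23.8417
```

```bash
cat >> rob.py <<'E'
def press(c,base):
    """creep on in small steps until a steady push of 5 N or more is held"""
    x=g(tcp())[0]
    for i in range(14):
        gl(x+.0004*(i+1),c,v=.01,fl=15); ctrl.sleep(.1)
        F=np.mean([-(f()-base)[0] for _ in range(1)]); print(round(F,1),round(g(tcp())[0],4),end=' | ')
        if F>5: break
    ctrl.sleep(.3); print("steady",np.round(f()-base,1)); return F>5
E
python3 - <<'E'
from rob import *
gl(-.012,GY[0]); ctrl.sleep(.3); b=f(); gl(-.0055,GY[0]); print(b); press(GY[0],b)
E
```

```text
[-0.35752819 -0.15875069 -2.0621644 ]
0.1 -0.0048 | 0.8 -0.0045 | 2.9 -0.0041 | 4.2 -0.0039 | 5.0 -0.0037 | steady [-4.1  3.   1.9]
```

```bash
cat >> rob.py <<'E'
BR=np.array([.4555,-.0537,.1500])
def backout():
    gl(-.066,GY[0],.056,.08); p=tcp(); ctrl.servo_line([p[0],p[1],.13],v=.15)
def insert(sy):
    x,y,_=loc(BR,0,sy); mv(x,y,.13,BR[2]+pi/2); ctrl.servo_line([x,y,.082],v=.1); print("yaw",yaw())
    for dx,dy in [(0,0),(.0015,0),(-.0015,0),(0,.0025),(0,-.0025),(.003,0),(-.003,0),(.0015,.0025),(-.0015,-.0025),(.0015,-.0025),(-.0015,.0025)]:
        x,y,_=loc(BR,dx,sy+dy); ctrl.servo_line([x,y,.080],v=.05); ctrl.sleep(.15); f0=f()
        h=ctrl.servo_line([x,y,.045],v=.025,force_limit=6); p=tcp(); print(dx,dy,h,np.round(p,4),np.round(f()-f0,1))
        if p[2]<.052: return True
    return False
E
python3 - <<'E'
from rob import *
backout(); print(insert(-.05),ctrl.sense()["time"])
E
```

```text
yaw 1.7214441097150557
0 0 True [ 0.4629 -0.1031  0.0468] [-1.   1.7  7.8]
True 31.7833
```

```bash
cat >> rob.py <<'E'
def turn(x=None):
    p=tcp(); w0=yaw()%(2*pi); w1=BR[2]+pi; z=p[2]+.0006
    for a in np.linspace(w0,w1,7)[1:]:
        ctrl.move_pose([p[0],p[1],z],ori(a))
    print("turned",yaw()%(2*pi),w1,np.round(tcp(),4),np.round(f(),1))
def letgo():
    ctrl.servo_line(tcp()-[0,0,.0006],v=.01,force_limit=6)
    ctrl.grip(.03); ctrl.sleep(.2); p=tcp(); ctrl.servo_line([p[0],p[1],.13],v=.12)
E
python3 - <<'E'
from rob import *
import cv2
turn(); letgo()
x,y,_=loc(RACK,-.029,-.032); mv(x,y,.13,pi+RACK[2])
a=ctrl.grab_frame("side");b=ctrl.grab_frame("top"); print(ctrl.sense()["time"])
im=cv2.hconcat([cv2.resize(a[180:300,260:440],(600,400),interpolation=2)[:,:,:],cv2.resize(b[160:340,305:485],(400,400),interpolation=2)])
cv2.imwrite('pics/b1.png',cv2.resize(im,(800,320),interpolation=cv2.INTER_AREA)[:,:,::-1])
E
```

```text
turned 3.2825980775938586 3.291592653589793 [ 0.4629 -0.1031  0.0474] [-0.3 -0.2 -1.1]
36.6583
```

View pics/b1.png

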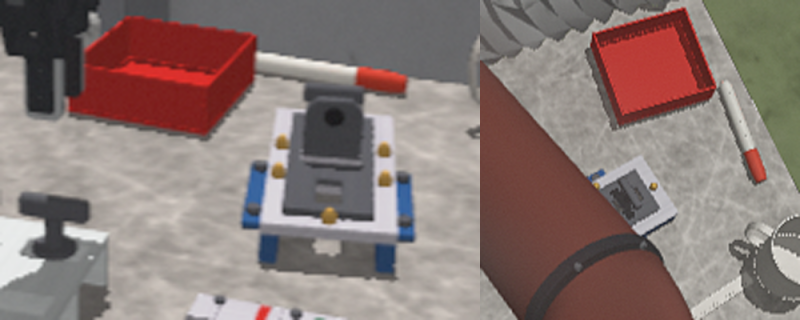

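The first bolt stands in the far slot, with its handle crosswise and parallel to the lug (top crop ~ (630,205)). Now the second bolt.

```bash
cat >> rob.py <<'E'
def trybolt(x,y):
    pick(x,y,RACK[2]); X,Y,_=loc(GAU,-.064,GY[0]); mv(X,Y,.13,GAU[2]); gl(-.064,GY[0],.056,.1,8); ctrl.sleep(.2)
    h=gl(-.02,GY[0],.056,.03,5); print("enter",h,np.round(g(tcp()),4))
    if h: return
    play,c=sides(); print(yaw()); return push(c if abs(c-GY[0])<.001 else GY[0])
E
python3 - <<'E'
from rob import *
trybolt(.5925,.1325)
E
```

```text
pick [0.5931 0.1327 0.0479] 0.0089 59.1
held force [ 1.2  -0.14 -0.44]
enter False [-0.0202 -0.0009]
side 1 True [-0.0204  0.0027]
side -1 True [-0.0202 -0.0045]
play 0.0073 centre -0.0009
3.1166037489518272
push False [ 0.014  -0.0009] [ 0.79 -0.21 -0.27] [ 0.64  0.96 -0.68] 47.9083
```

A thin one: 7.3 mm play, and it slipped through to +14 mm. I'll check that the tray hasn't moved, then drop it there.

```bash
cat >> rob.py <<'E'
import cv2
def red(im):
    m=((im[:,:,0]>100)&(im[:,:,1]<60)&(im[:,:,2]<60)).astype(np.uint8); n,l,s,c=cv2.connectedComponentsWithStats(m); i=1+np.argmax(s[1:,4]); return s[i].tolist(),np.round(c[i],1)
E
python3 - <<'E'
from rob import *
backout()
for n in("top","side"):
    im=ctrl.grab_frame(n); print(n,red(cv2.imread(f'pics/{n}0.png')[:,:,::-1]),red(im))
    cv2.imwrite(f'pics/tr_{n}.png',im[:,:,::-1])
E
```

```text
top ([353, 180, 69, 51, 1750], array([385.2, 204.9])) ([370, 172, 68, 50, 1663], array([401.3, 196.4]))
side ([281, 192, 73, 47, 2533], array([317.3, 214.6])) ([285, 186, 71, 45, 2338], array([320.6, 207.4]))
```

```bash
python3 - <<'E'
from rob import *
D=[ray(n,b,.02)-ray(n,a,.02) for n,a,b in(("top",(385.2,204.9),(401.3,196.4)),("side",(317.3,214.6),(320.6,207.4)))]; print(D)
t=TRAY+np.mean(D,0); print(t)
im=cv2.imread('pics/tr_top.png')[150:250,340:465]
cv2.imwrite('pics/tr.png',cv2.resize(im,(500,400),interpolation=2))
mv(t[0],t[1],.14,0)
h=ctrl.servo_line([t[0]+.0,t[1]+.015,.055],v=.1,force_limit=6); print(h,tcp(),f())
ctrl.grip(.04); ctrl.sleep(.3); p=tcp(); ctrl.servo_line([p[0],p[1],.14],v=.15)
x,y,_=loc(RACK,.029,-.032); mv(x,y,.13,pi+RACK[2]); print(ctrl.sense()["time"])
a=ctrl.grab_frame("side");b=ctrl.grab_frame("top")
im=cv2.hconcat([cv2.resize(a[150:300,240:440],(533,400),interpolation=2),cv2.resize(b[140:340,305:505],(400,400),interpolation=2)])
cv2.imwrite('pics/b2.png',cv2.resize(im,(800,343),interpolation=cv2.INTER_AREA)[:,:,::-1])
E
```

```text
[array([ 0.00564044, -0.04377137]), array([ 0.00499898, -0.0426816 ])]
[ 0.62231971 -0.20902649]
False [ 0.62273774 -0.19445978  0.055714  ] [-0.32642339 -0.01595558 -0.09838987]
55.2
```

View pics/b2.png

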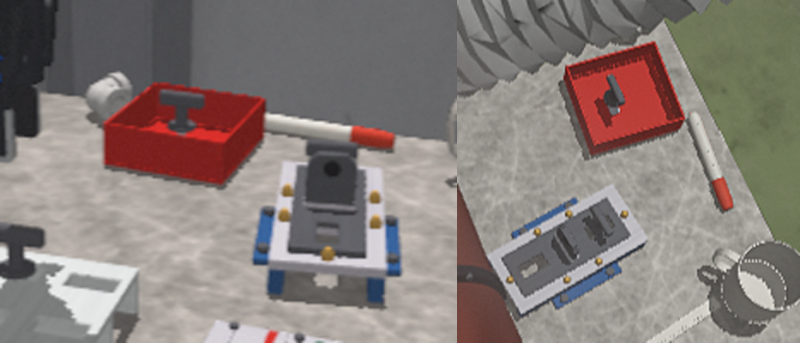

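The thin bolt stands in the moved tray, and the first bolt is crosswise beside the lug (top crop ~ (598,222)). Third bolt.

```bash
python3 - <<'E'
from rob import *
h,q=trybolt(.6505,.1335)
if h and abs(q[0]+.0035)<.006:
    gl(-.012,GY[0]); ctrl.sleep(.3); b=f(); gl(q[0]-.0015,GY[0]); print(press(GY[0],b),ctrl.sense()["time"])
E
```

```text
pick [0.6511 0.1336 0.0479] 0.0085 59.0
held force [-0.03 -0.84 -1.04]
enter False [-0.0201 -0.0008]
side 1 True [-0.0204  0.0007]
side -1 True [-0.0202 -0.0025]
play 0.0032 centre -0.0009
3.1166068713524906
push True [-0.0032 -0.0007] [-0.5   1.11  0.6 ] [0.34 1.73 0.06] 65.3667
1.4 -0.0039 | 2.6 -0.0036 | 4.8 -0.0033 | 5.5 -0.0031 | steady [-5.3  3.8 -0.4]
True 67.9833
```

Sound, with a steady 5 N against the back jaws. Next I insert it in the near slot and turn it.

```bash
python3 - <<'E'
from rob import *
backout()
if insert(.05):
    turn(); letgo()
    mv(.60,.15,.18,pi); print(ctrl.sense()["time"])
    a=ctrl.grab_frame("side");b=ctrl.grab_frame("top")
    im=cv2.hconcat([cv2.resize(a[150:300,240:440],(533,400),interpolation=2),cv2.resize(b[140:340,305:505],(400,400),interpolation=2)])
    cv2.imwrite('pics/b3.png',cv2.resize(im,(800,343),interpolation=cv2.INTER_AREA)[:,:,::-1])
E
```

```text
yaw 1.7224867104004624
0 0 True [ 0.448  -0.0043  0.0467] [-0.4  0.7  7.6]
turned 3.282461167734592 3.291592653589793 [ 0.448  -0.0043  0.0473] [ 0.3 -0.1 -1.4]
77.2333
```

View pics/b3.png

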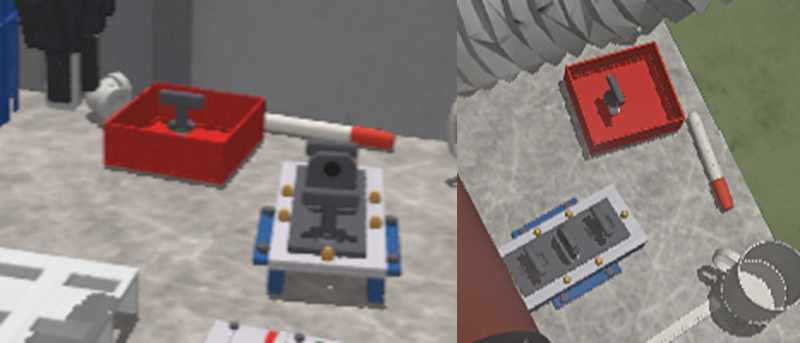

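Both bolts are seated crosswise, the thin bolt is in the tray and the rack is empty. Handing in.

```bash
python3 - <<'E'
from workcell import ctrl
ctrl.sleep(.5); print(ctrl.job_done())
E
```

```text
the job is handed in; nothing more can be done
None
```

I handed the job in at about 78 s of the 210 s, with no verdict returned. The bracket is seated in the nest, two sound bolts stopped at the red gap and are locked crosswise in its slots, and the one thin bolt is in the red tray, which had been knocked aside.

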